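# Set the furnace-lid prop one hole further

## Robot

A 6-joint arm with a two-finger parallel gripper is mounted at the origin on the work surface. World frame = base frame: x ahead of the robot, y to its left, z up, the work surface at z = 0. Lengths are in m, angles in rad, forces in N, time in s.
With the tool pointing down it reaches from about 0.275 to 0.75 m from the base axis. Payload 10.2 kg.
Tool frame: the origin (TCP) lies midway between the tips of the shut fingers; the grasp point (between the pads) lies 19 mm behind it (bot.tcp_to_grasp is the distance from the TCP to the grasp point, in m); y points along the fingers, z is the direction in which the jaws open and shut, and the axes are right-handed (so a half turn about y gives the same grasp; the last joint's range is limited). The gripper opens to 85 mm and grips with 20 to 120 N. Pads are 22 mm wide; open, the fingers measure 114 mm over their backs; the gripper's body (76 mm by 85 mm) begins 54 mm behind the grasp point. The pads swing forward as they close: fully open they stand 13 mm farther back than shut.
Start: joints at [1.083, 0.313, 1.498, -0, 1.331, -0.223], TCP at [0.137, 0.507, 0.231] pointing down, gripper open.
Joint ranges: [-2.94, 2.94], [-0.97, 2.17], [0.19, 2.56], [-1.23, 4.37], [0.02, 3.11], [-2.88, 2.88]. Speed limits (rad/s): [2.39, 2.39, 3.01, 3.14, 3.14, 3.14].

## Interface

Orientations are given as a unit quaternion [w, x, y, z].
In Python, from station import readout, viewer, workorder, bot gives the robot as it stands. The module is installed in compiled form; this text tells all that it offers.
- The arm moves only by the tool drive_tool, never from a script. Its arguments are lists of equal length, an entry for each row: "delta_pos": the shift along the tool's x, y, z in m, a list of three; "roll": the turn about the tool's y in degrees. A call has 1 to 5 rows; each row shifts and turns the pose as measured when the row begins, along the tool's axes as they then stand; what a row does not reach is not made up. A row lasts 1/8 s, in which the tool goes at most 62.5 mm and 10.7 degrees, less where a joint would pass 70% of its speed; a pose out of reach is approached as far as the arm can. A call is refused whole if a number of a shift passes 0.0625 or a number of a turn 10.7, either way. A call with a gripper value outside its range is refused whole. "grip" is the opening in per cent of the stroke, from 0 (shut) to 100 (fully open), set as the call begins (left out, the last holds). The fingers move at their own pace and stop on an object; the grip force is fixed at half the most. Time passes only in rows, so rows that do not move let the fingers close. It gives the time, the measured TCP pose, the force and the opening at its end, in the units of the state.
- readout.read_state(): the state, without advancing time (a new reading comes with each control period).
- viewer.get_image(name): name is "side" or "top" or "wrist"; returns the picture (384x512x3 uint8, red, green, blue); there is no depth.
- viewer.calibration(name): a dict with "vertical_fov" (degrees; the focal length in pixels is half the picture's height over the tangent of half this angle, whatever the lens; pixels are square), "cx", "cy" (the principal point, pixels), "extrinsics" (4x4, takes a point from world to camera coordinates); the wrist camera has in their place "hand_eye" (4x4, takes a point from camera to tool coordinates, whose origin is the TCP and whose axes are the tool frame's). Camera axes: x right, y down, z forward; pixel columns grow to the right and rows downward; lengths in m; the calibration is good to about 2 mm. A picture is of the moment at which its call begins: read the wrist's pose just before it. calibration takes no time and is no camera call.
- workorder.close_job(): hands the job in, once; it reports no verdict.
The state is a dict: "t": time; "joint_positions": joint angles; "qd": joint speeds; "joint_torque": joint torques, N m; "position": TCP position; "ee_rot": TCP orientation; "ft_force": force on the tool from outside, world axes, zero at the start; "ft_torque": the same for the moment, N m; "gripper_width": finger opening in m.
Only numpy, scipy, OpenCV 4.12 (cv2) and the standard library are available. Lean on these libraries where they do the work, as an engineer would, in place of code of your own. Each camera call takes 0.05 s, during which the arm holds its last target.

## Task

Get the furnace-lid prop set on its jig: first swing the yellow hasp over the tube and down until it lies flat over its staple. Then pull up the red plunger knob, slide the steel section one hole along the tube towards the blue end cap, and push the plunger fully home so its pin sits in that next hole. Finish while still holding the red knob with the pin pressed home, do not let go, and leave the other things on the bench where they are.

Things in the scene. Friction and masses are not known exactly. Their poses are not given: they have to be found in the camera images.
- rig: grey jig plate 160 (its x) x 490 (its y, -210 to +280) x 10 mm, fixed. A 25 mm square holed tube lies in its saddles along y at x=0, top at z 57 mm, from y -150 mm (under the hasp) to +262 mm (blue cap). Hinge post of the hasp on the +x side; catch block with wire staple on the -x side: x -50 to -20, y -140 to -100, staple top z 77 mm. Origin: on the bench under the tube, z up
- hasp (a joint): angle of the yellow hasp (rad): 0 = closed, flat across the tube, the staple in its slot; 1.57 = straight up; limit 1.9 = leaning to the rig's +x. Stiff hinge (0.14 N m): it stays where it is left and must be pushed all the way down
- hasp_hinge (a point): on the hasp's hinge axis, rig coordinates (42, -120, 62) mm; the axis runs along the rig's y. The strap is 26 mm wide, 5 mm thick
- hasp_rod (a point): on the hasp's round yellow rod (12 mm diameter, parallel to the rig's y), 102 mm from the hinge axis. The rod sticks out 65 mm beyond the strap towards the rig's -y; this point lies 52 mm from the strap's middle line. Hasp closed, it lies at rig (-60, -172, 62) mm with only the jig plate below it. Grip it across, or push it
- section (a joint): place of the steel section along the tube (m): 0 = starting hole, grows towards the blue cap (the rig's +y), 0.050 = pin over the next hole; friction 3 N. It is a 36 mm square sleeve, top at rig z 63 mm, from 70 mm behind to 20 mm ahead of the plunger axis, with a brass collar (22 mm diameter, top at z 78 mm) round the plunger
- plunger (a joint): lift of the plunger (m): 0 = pin home in its hole, limit 0.016 = right out. The pin clears the tube above 0.011. No return spring: 3 N of friction, it stays where it is left. Pin 9 mm with a round nose, holes 12 mm wide every 50 mm: it enters when the section is within about 2 mm of the hole
- knob: red plunger knob, upright cylinder 25 mm diameter, 36 mm tall, moves with plunger and section. Origin: its middle, 98 mm above the bench when the pin is home; z up along its axis
- next_hole (a point): centre of the mouth of the hole the pin must go to, on the tube's top, 50 mm from the starting hole towards the blue cap
- offcut: bystander: square aluminium tube offcut 25 x 70 x 25 mm; origin under its middle
- wrench: bystander: steel wrench lying beyond the jig, about 180 mm long
- tin: bystander: green tin 56 mm diameter, 60 mm tall, beyond the jig; origin under its middle
- crucible: bystander: clay crucible 80 mm diameter, 90 mm tall; origin under its middle
- firebrick: bystander: pale firebrick 114 x 200 x 64 mm; origin under its middle
- hammer: bystander: hammer lying on the bench, right side
- brush: bystander: brush lying on the bench, left side

How it is judged:
On the way, in this order (a step that is already met when the one before it is completed fails the run):
1. the hasp lies closed over its staple, the section still locked in its first hole (value of joint hasp below 0.1 rad and value of joint plunger below 0.004 m and value of joint section between -0.005 and 0.005 m), for 0.2 s.
2. the plunger is pulled out of the first hole (value of joint plunger above 0.009 m and value of joint section between -0.01 and 0.02 m), for 0.1 s.
3. the section stands at the next hole with the pin home in it (value of joint section between 0.046 and 0.054 m and value of joint plunger below 0.003 m), for 0.2 s.
At the end, for the whole second after the job is handed in: The hasp is closed (within 0.10 rad of flat), the section is within 4 mm of the next hole, the pin is within 3 mm of fully home, and the fingers are still on the red knob with more than 1 N (all of step 3 and value of joint hasp below 0.1 rad and contact force between the fingers and knob above 1 N); the arm keeps its last pose, push and grip.
It fails at once if a bystander is moved more than 20 mm (distance of any of offcut, wrench, tin, crucible, firebrick, hammer, brush from where it was at the start of the episode above 0.02 m).
It also fails if it takes over 54 s, if anything falls off the work surface, if the arm or the gripper's body presses on something with over 40 N, if the wrist force passes 120 N, or if a joint passes its speed limit or range.

## Working session

There is one attempt and no reset: what is moved stays moved. The work goes in short steps, Python scripts to look and compute and a tool call to move; the robot and the scene stay as the last step left them, time stands still between calls to the robot, and variables do not carry over. Pictures are saved under pics/ and viewed, and the job is handed in when it is done.

Besides the shell and the picture viewer there is one more tool, called as name(argument=value, ...), one argument or row to a line, values as JSON. drive_tool: Moves the arm, as the interface text tells. Its arguments: {"type":"object","properties":{"delta_pos":{"type":"array"},"roll":{"type":"array"},"grip":{"type":"number"}},"required":["delta_pos","roll"]}

```bash
mkdir -p pics; ls
python3 - <<'E'
from station import readout, viewer, workorder, bot
import cv2, numpy as np
s=readout.read_state()
print({k:np.round(v,4).tolist() if not isinstance(v,float) else v for k,v in s.items()})
for n in ["side","top","wrist"]:
    im=viewer.get_image(n); cv2.imwrite(f"pics/{n}0.png",im[:,:,::-1])
    print(n,viewer.calibration(n))
print(bot.tcp_to_grasp)
E
```

```text
pics
{'t': 0.0, 'joint_positions': [1.0826, 0.3134, 1.4984, 0.0001, 1.331, -0.2234], 'qd': [-0.0004, 0.001, -0.0002, -0.0013, 0.002, 0.0008], 'joint_torque': [0.0003, -41.2269, -25.9737, -0.0002, 0.0043, 0.0], 'position': [0.1373, 0.5065, 0.2307], 'ee_rot': [-0.7005, 0.7013, -0.0935, 0.0932], 'ft_force': [0.4085, 0.1731, -0.2958], 'ft_torque': [0.0274, 0.0051, 0.0403], 'gripper_width': 0.08542284671857299}
side {'vertical_fov': 53.13832914188781, 'cx': 252.38597325780347, 'cy': 193.6919023943872, 'extrinsics': array([[ 0.70277474, -0.71108899, -0.02145014, -0.39889111],
       [-0.4001529 , -0.37018503, -0.83835595,  0.26709221],
       [ 0.58820517,  0.59775873, -0.54470101,  1.07148192],
       [ 0.        ,  0.        ,  0.        ,  1.        ]])}
top {'vertical_fov': 51.94284195393804, 'cx': 256.5691024509152, 'cy': 189.1001181233181, 'extrinsics': array([[-0.01259915, -0.99990399, -0.00576889, -0.00534724],
       [-0.98700069,  0.0133606 , -0.16015973,  0.54136606],
       [ 0.16022143,  0.00367602, -0.98707425,  1.27731366],
       [ 0.        ,  0.        ,  0.        ,  1.        ]])}
wrist {'vertical_fov': 70.72010380176833, 'cx': 253.96463106706798, 'cy': 189.89104875985134, 'hand_eye': array([[-7.68860692e-05,  9.54122865e-01,  2.99415352e-01,
        -7.54987212e-02],
       [ 2.31444786e-04, -2.99415328e-01,  9.54122847e-01,
        -1.43890372e-01],
       [ 9.99999970e-01,  1.42656877e-04, -1.97805895e-04,
         6.70876300e-05],
       [ 0.00000000e+00,  0.00000000e+00,  0.00000000e+00,
         1.00000000e+00]])}
0.0187
```

View pics/top0.png

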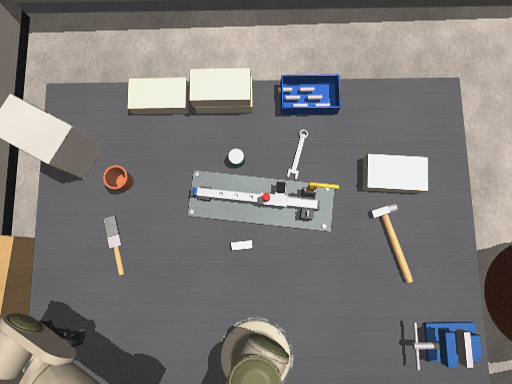

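View pics/side0.png

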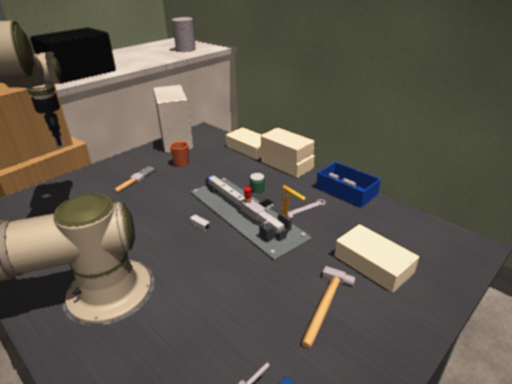

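View pics/wrist0.png

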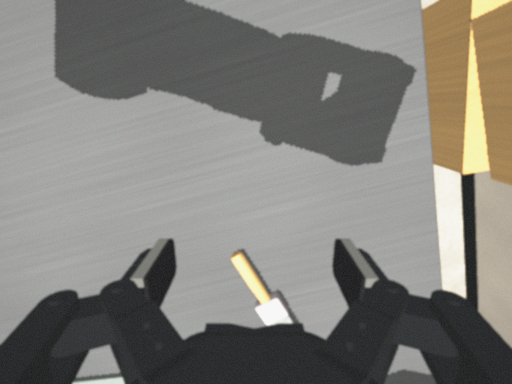

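The top view shows the rig with its blue cap at (195,191) and red knob at (266,197). The yellow rod is at (323,185) and the catch is near (307,212). Next I'll zoom in and measure.

```bash
cat > h.py <<'E'
import numpy as np, cv2
from station import readout, viewer, workorder, bot
from scipy.spatial.transform import Rotation as R
def Rt(s):
    q=s["ee_rot"]; return R.from_quat([q[1],q[2],q[3],q[0]]).as_matrix()
def cam(n,s=None):
    c=viewer.calibration(n); f=192/np.tan(np.radians(c["vertical_fov"])/2)
    if n=="wrist":
        T=np.eye(4); T[:3,:3]=Rt(s); T[:3,3]=s["position"]; W=T@c["hand_eye"]
    else: W=np.linalg.inv(c["extrinsics"])
    return f,c["cx"],c["cy"],W
def ray(n,u,v,s=None):
    f,cx,cy,W=cam(n,s); d=W[:3,:3]@np.array([(u-cx)/f,(v-cy)/f,1]); return W[:3,3],d/np.linalg.norm(d)
def onz(n,u,v,z,s=None):
    o,d=ray(n,u,v,s); return o+d*(z-o[2])/d[2]
def tri(rays):
    A=np.zeros((3,3));b=np.zeros(3)
    for o,d in rays:
        P=np.eye(3)-np.outer(d,d);A+=P;b+=P@o
    x=np.linalg.solve(A,b); return x,[np.linalg.norm((np.eye(3)-np.outer(d,d))@(x-o)) for o,d in rays]
def proj(n,p,s=None):
    f,cx,cy,W=cam(n,s); q=np.linalg.inv(W)@np.append(p,1); return f*q[0]/q[2]+cx,f*q[1]/q[2]+cy
def masks(im):
    h=cv2.cvtColor(im,cv2.COLOR_RGB2HSV)
    return {"red":(cv2.inRange(h,(0,170,90),(6,255,255))|cv2.inRange(h,(174,170,90),(180,255,255))),
            "yel":cv2.inRange(h,(18,160,80),(32,255,255)),
            "blue":cv2.inRange(h,(105,120,40),(125,255,255))}
def blobs(m,mina=8):
    n,l,st,c=cv2.connectedComponentsWithStats(m)
    return [(st[i].tolist(),np.round(c[i],1).tolist()) for i in range(1,n) if st[i][4]>=mina]
E
python3 - <<'E'
from h import *
for n,(x0,y0,x1,y1) in {"top":(180,160,350,240),"side":(190,160,340,260)}.items():
    im=cv2.imread(f"pics/{n}0.png"); c=im[y0:y1,x0:x1]
    cv2.imwrite(f"pics/{n}0z.png",cv2.resize(c,None,fx=4.7,fy=4.7,interpolation=cv2.INTER_CUBIC))
    for k,m in masks(im[:,:,::-1].copy()).items(): print(n,k,blobs(m))
E
```

```text
top red [([262, 193, 8, 8, 40], [265.6, 196.6])]
top yel [([309, 182, 12, 5, 38], [314.1, 184.0]), ([307, 187, 8, 4, 21], [310.4, 188.6]), ([321, 186, 8, 1, 8], [324.5, 186.0])]
top blue [([280, 74, 61, 41, 1920], [311.0, 93.7]), ([193, 188, 4, 8, 24], [194.5, 191.2]), ([424, 322, 58, 46, 1508], [450.4, 341.4])]
side red [([244, 186, 8, 13, 67], [247.6, 191.6])]
side yel [([283, 185, 22, 15, 100], [292.9, 192.3]), ([283, 201, 5, 13, 52], [284.9, 206.9])]
side blue [([316, 162, 65, 45, 1732], [348.3, 183.8]), ([279, 376, 16, 8, 76], [286.2, 380.6])]
```

View pics/top0z.png

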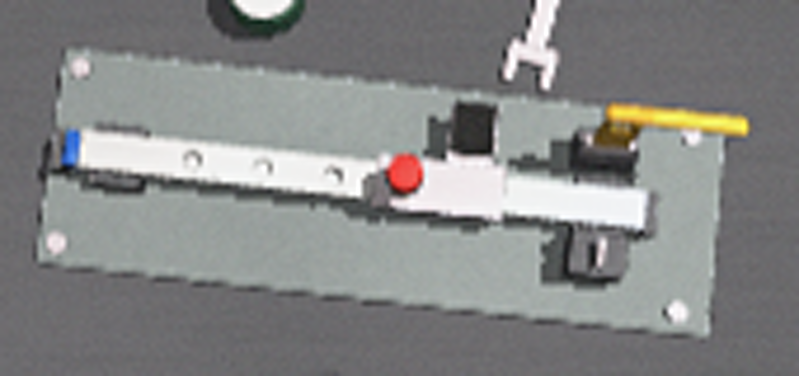

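View pics/side0z.png

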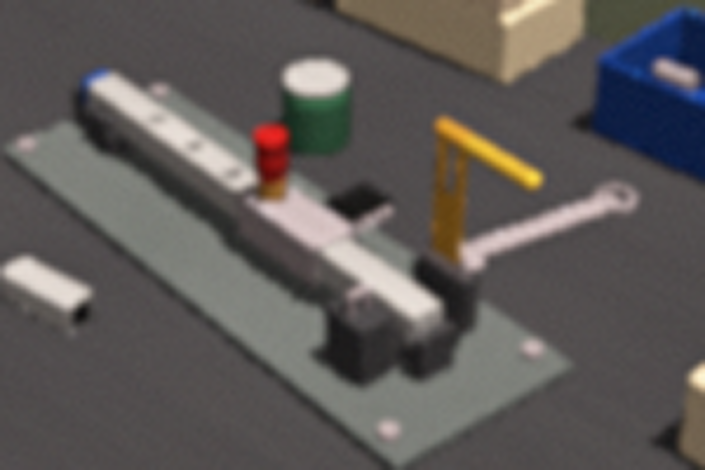

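```bash
cat > /dev/null
python3 - <<'E'
from h import *
px=np.array([(68,50),(722,135),(708,335),(38,262)])/4.7+[180,160]
loc=np.array([(80,280),(80,-210),(-80,-210),(-80,280)])/1000
W=np.array([onz("top",u,v,0.01)[:2] for u,v in px]); print(W)
a=loc-loc.mean(0); b=W-W.mean(0)
th=np.arctan2((a[:,0]*b[:,1]-a[:,1]*b[:,0]).sum(),(a*b).sum()); c,s=np.cos(th),np.sin(th); Rm=np.array([[c,-s],[s,c]])
t=W.mean(0)-Rm@loc.mean(0); print("yaw",np.degrees(th),"t",t,"res",np.round((W-(loc@Rm.T+t))*1000,1))
def w2r(p): return Rm.T@(np.array(p)[:2]-t)
kt,e=tri([ray("top",265.6,196.6),ray("side",247.6,191.6)]); print("knob tri",kt,e,w2r(kt))
k=onz("top",265.6,196.6,0.11); print("knob top ray z.11",k,w2r(k))
cp=onz("top",194.5,191.2,0.05); print("cap",w2r(cp))
for n,pt in {"rodbase":((435,122),(612,112)),"rodtip":((538,180),(746,126))}.items():
    p,e=tri([ray("side",pt[0][0]/4.7+190,pt[0][1]/4.7+160),ray("top",pt[1][0]/4.7+180,pt[1][1]/4.7+160)])
    print(n,p,e,w2r(p))
for n,(x,y) in {"tin":(267,5),"wr1":(508,80),"wr2":(550,85)}.items():
    print(n,w2r(onz("top",x/4.7+180,y/4.7+160,0.06 if n=="tin" else 0.01)))
print(t, np.hypot(*t))
E
```

```text
[[ 0.614465    0.20219172]
 [ 0.544436   -0.27689686]
 [ 0.39911082 -0.2604703 ]
 [ 0.45799025  0.22195303]]
yaw -7.561912017348568 t [ 0.49939461 -0.06300121] res [[-1.1 -1.8]
 [-6.6  4.8]
 [ 6.7  0.2]
 [ 1.1 -3.1]]
knob tri [ 0.50677368 -0.04096854  0.10322254] [np.float64(0.0002451290985332141), np.float64(0.000245129098533165)] [0.00441545 0.02281212]
knob top ray z.11 [ 0.50600043 -0.04099296  0.11      ] [0.00365215 0.02268616]
cap [0.00230526 0.26020311]
rodbase [ 0.53286128 -0.17400189  0.17028331] [np.float64(0.0023654902960080536), np.float64(0.0023654902960079304)] [ 0.04778303 -0.1056312 ]
rodtip [ 0.5251534  -0.26238415  0.16745392] [np.float64(0.0004552417455480743), np.float64(0.00045524174554793844)] [ 0.05177305 -0.19425915]
tin [0.11882644 0.13227966]
wr1 [ 0.09504478 -0.04654707]
wr2 [ 0.09496477 -0.07755666]
[ 0.49939461 -0.06300121] 0.5033528851573039
```

```bash
cat >> h.py <<'E'
def tl(target,s=None):
    "shift in tool axes to world target"
    s=s or readout.read_state(); return np.round(Rt(s).T@(np.array(target)-s["position"]),4)
def zaz(s):
    z=Rt(s)[:,2]; return np.degrees(np.arctan2(z[1],z[0]))
E
python3 - <<'E'
from h import *
s=readout.read_state(); print(Rt(s).round(3)); print("z az",zaz(s)); print("to",tl([0.47,-0.06,0.33],s))
E
```

```text
[[ 0.965 -0.     0.262]
 [-0.262 -0.001  0.965]
 [-0.    -1.    -0.001]]
z az 74.8278751113828
to [ 0.4694 -0.0988 -0.4598]
```

drive_tool(
  delta_pos=[
    [0.037,-0.004,-0.041],
    [0.037,-0.004,-0.041],
    [0.037,-0.004,-0.041],
    [0.037,-0.004,-0.041],
    [0.037,-0.004,-0.041],
  ],
  roll=[-2,-2,-2,-1.6,0],
  grip=0,
)

```text
t: 0.78
position: [0.281, 0.2649, 0.2501]
ee_rot: [-0.705, 0.707, -0.043, 0.042]
ft_force: [1.6, 1.0, -0.4]
gripper_width: -0.0002
```

drive_tool(
  delta_pos=[
    [0.035,-0.004,-0.043],
    [0.035,-0.004,-0.043],
    [0.035,-0.004,-0.043],
    [0.035,-0.004,-0.043],
    [0.035,-0.004,-0.043],
  ],
  roll=[0,0,0,0,0],
)

```text
t: 1.4
position: [0.4318, 0.0217, 0.2714]
ee_rot: [-0.705, 0.706, -0.043, 0.043]
ft_force: [1.6, 0.9, 0.2]
gripper_width: -0.0003
```

drive_tool(
  delta_pos=[
    [-0.01,-0.01,-0.055],
    [-0.01,-0.01,-0.055],
    [0,0,0],
  ],
  roll=[0,0,0],
)

```text
t: 1.78
position: [0.3981, -0.0916, 0.2911]
ee_rot: [-0.705, 0.706, -0.045, 0.044]
ft_force: [-0.1, 1.3, -0.2]
gripper_width: -0.0002
```

Run:
```python
from h import *
s=readout.read_state(); im=viewer.get_image("wrist"); cv2.imwrite("pics/w1.png",im[:,:,::-1])
import pickle; pickle.dump(s,open("w1.pkl","wb")); print(s["position"],zaz(s),s["t"])
for k,m in masks(im).items(): print(k,blobs(m,30))
```

```text
[ 0.39813739 -0.09156678  0.29110604] 82.74386932093127 1.775
red [([293, 231, 12, 7, 41], [297.5, 233.3]), ([294, 236, 17, 17, 234], [302.2, 244.1])]
yel [([194, 256, 18, 20, 235], [203.4, 263.6])]
blue [([444, 214, 12, 20, 97], [451.2, 224.4])]
```

View pics/w1.png

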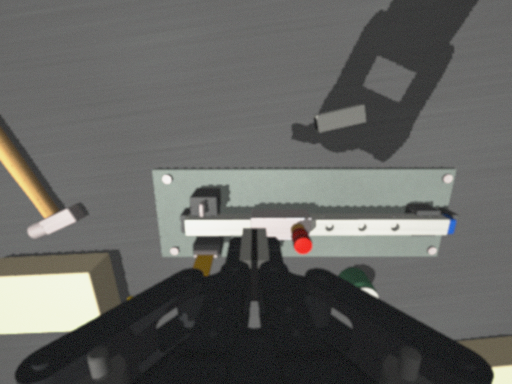

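Run:
```python
from h import *
import pickle; s=pickle.load(open("w1.pkl","rb"))
im=cv2.imread("pics/w1.png"); 
cv2.imwrite("pics/w1z.png",cv2.resize(im[155:275,140:470],None,fx=2.4,fy=2.4,interpolation=cv2.INTER_CUBIC))
h=cv2.cvtColor(im,cv2.COLOR_BGR2HSV); print(h[180,300],h[245,380],h[140,250],h[228,380],h[185,160])
for r in (175,185,200,228,245,252):
    row=im[r].astype(int); g=row[:,1]; print(r,[ (i,g[i],g[i+2]) for i in range(140,470) if abs(g[i+2]-g[i])>35][:20])
for c in (200,240,280,330,345,400,430):
    g=im[:,c,1].astype(int); print(c,[ (i,g[i],g[i+2]) for i in range(150,270) if abs(g[i+2]-g[i])>25])
```

```text
[ 53  13 174] [ 60  15 167] [  0   0 110] [ 30   6 237] [ 68  17 176]
175 [(151, np.int64(120), np.int64(170)), (152, np.int64(141), np.int64(177)), (166, np.int64(220), np.int64(183)), (167, np.int64(206), np.int64(147)), (168, np.int64(183), np.int64(126)), (171, np.int64(133), np.int64(174)), (445, np.int64(147), np.int64(184))]
185 [(152, np.int64(115), np.int64(160)), (153, np.int64(136), np.int64(175)), (227, np.int64(107), np.int64(149)), (228, np.int64(119), np.int64(172))]
200 [(154, np.int64(121), np.int64(158)), (215, np.int64(105), np.int64(50)), (216, np.int64(82), np.int64(40)), (228, np.int64(100), np.int64(149)), (229, np.int64(122), np.int64(170)), (448, np.int64(159), np.int64(116))]
228 [(157, np.int64(118), np.int64(158)), (182, np.int64(118), np.int64(166)), (183, np.int64(122), np.int64(225)), (184, np.int64(166), np.int64(242)), (241, np.int64(236), np.int64(178)), (242, np.int64(218), np.int64(154)), (264, np.int64(144), np.int64(202)), (265, np.int64(169), np.int64(223)), (289, np.int64(219), np.int64(134)), (290, np.int64(188), np.int64(97)), (291, np.int64(
[... 5967 characters left out ...]
, (199, np.int64(162), np.int64(124)), (200, np.int64(152), np.int64(103)), (201, np.int64(124), np.int64(89)), (209, np.int64(49), np.int64(94)), (210, np.int64(65), np.int64(108)), (217, np.int64(100), np.int64(166)), (218, np.int64(114), np.int64(217)), (219, np.int64(166), np.int64(230)), (233, np.int64(229), np.int64(169)), (234, np.int64(209), np.int64(150)), (244, np.int64(155), np.int64(119)), (246, np.int64(119), np.int64(169)), (247, np.int64(129), np.int64(198)), (248, np.int64(169), np.int64(210)), (252, np.int64(211), np.int64(185)), (253, np.int64(206), np.int64(162)), (254, np.int64(185), np.int64(138)), (255, np.int64(162), np.int64(119)), (256, np.int64(138), np.int64(110))]
```

View pics/w1z.png

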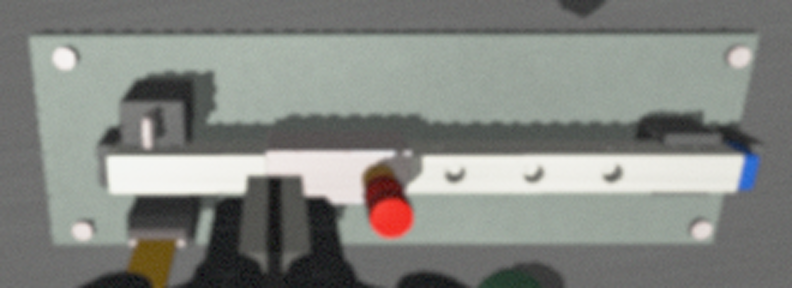

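Run:
```python
from h import *
import pickle; s=pickle.load(open("w1.pkl","rb"))
px=[(455.8,169),(436.7,256.7),(161.3,256.7),(151.8,169)]
loc=np.array([(-80,280),(80,280),(80,-210),(-80,-210)])/1000
W=np.array([onz("wrist",u,v,0.01,s)[:2] for u,v in px]); 
a=loc-loc.mean(0); b=W-W.mean(0)
th=np.arctan2((a[:,0]*b[:,1]-a[:,1]*b[:,0]).sum(),(a*b).sum()); c,sn=np.cos(th),np.sin(th); Rm=np.array([[c,-sn],[sn,c]])
t=W.mean(0)-Rm@loc.mean(0); print("yaw",np.degrees(th),"t",t,"res",np.round((W-(loc@Rm.T+t))*1000,1))
w2r=lambda p: np.round(1000*(Rm.T@(np.array(p)[:2]-t)),1)
for n,u,v,z in [("knobtop",303.3,245.4,.116),("h1",329,228,.057),("h2",361.5,228,.057),("h3",395,228,.057),("tubeL",184,227,.057),("capR",455,226,.057),("tube200",200,227,.057),("tube430",430,226.3,.057),("secL",251.3,226,.063),("staple",201.5,209.5,.077)]:
    p=onz("wrist",u,v,z,s); print(n,p.round(4),w2r(p))
k,e=tri([ray("top",265.6,196.6),ray("side",247.6,191.6)]); print(w2r(k),k)
for n,pt in {"rodbase":((435,122),(612,112)),"rodtip":((538,180),(746,126))}.items():
    p,e=tri([ray("side",pt[0][0]/4.7+190,pt[0][1]/4.7+160),ray("top",pt[1][0]/4.7+180,pt[1][1]/4.7+160)]); print(n,w2r(p),p,e)
```

```text
yaw -7.203268564040168 t [ 0.50503067 -0.0605534 ] res [[ 0.  -0.9]
 [-0.1  0.4]
 [-0.  -0.3]
 [ 0.1  0.8]]
knobtop [ 0.5065 -0.0402  0.116 ] [-1.1 20.4]
h1 [0.5154 0.0087 0.057 ] [ 1.6 70. ]
h2 [0.5217 0.058  0.057 ] [  1.6 119.7]
h3 [0.5281 0.1088 0.057 ] [  1.6 170.9]
tubeL [ 0.486  -0.2112  0.057 ] [  -0.  -151.9]
capR [0.5362 0.1994 0.057 ] [ -1.7 261.8]
tube200 [ 0.489  -0.1869  0.057 ] [  -0.  -127.4]
tube430 [0.5319 0.1616 0.057 ] [ -1.2 223.8]
secL [ 0.4945 -0.1084  0.063 ] [ -4.5 -48.8]
staple [ 0.4538 -0.1742  0.077 ] [ -36.6 -119.2]
[-0.7 19.6] [ 0.50677368 -0.04096854  0.10322254]
rodbase [  41.8 -109.1] [ 0.53286128 -0.17400189  0.17028331] [np.float64(0.0023654902960080536), np.float64(0.0023654902960079304)]
rodtip [  45.3 -197.7] [ 0.5251534  -0.26238415  0.16745392] [np.float64(0.0004552417455480743), np.float64(0.00045524174554793844)]
```

```bash
cat >> h.py <<'E'
YAW=np.radians(-7.2); T0=np.array([0.5050,-0.0606,0])
RM=np.array([[np.cos(YAW),-np.sin(YAW),0],[np.sin(YAW),np.cos(YAW),0],[0,0,1]])
def r2w(p): return RM@(np.array(p)/1000)+T0
def w2r(p): return np.round(1000*(RM.T@(np.array(p)-T0)),1)
def where():
    s=readout.read_state(); print("t",s["t"],"rig",w2r(s["position"]),"az err",round(zaz(s)-82.8,2),"F",np.round(s["ft_force"],1),"w",round(s["gripper_width"],4)); return s
E
python3 -c "
from h import *
where(); print(tl(r2w([85,-172,290])))"
```

```text
t 1.825 rig [-102.1  -42.5  290.8] az err 0.07 F [-0.4  0.2 -0.3] w -0.0002
[ 0.1869  0.0005 -0.1297]
```

drive_tool(
  delta_pos=[
    [0.047,0,-0.033],
    [0.047,0,-0.033],
    [0.047,0,-0.033],
    [0.047,0,-0.033],
    [0,0.0,0],
  ],
  roll=[0,0,0,0,0],
)

```text
t: 2.45
position: [0.5762, -0.2409, 0.2869]
ee_rot: [0.707, -0.705, 0.043, -0.039]
ft_force: [0.3, 1.1, -0.2]
gripper_width: 0.0003
```

```bash
python3 -c "
from h import *
s=where(); print(tl(r2w([85,-172,148])))
im=viewer.get_image('side'); cv2.imwrite('pics/s1.png',cv2.resize(im[100:280,180:420,::-1],None,fx=3,fy=3))"
```

```text
t 2.45 rig [  93.2 -169.9  286.9] az err 0.57 F [ 0.3  1.1 -0.2] w 0.0003
[-0.0076  0.1389 -0.0023]
```

View pics/s1.png

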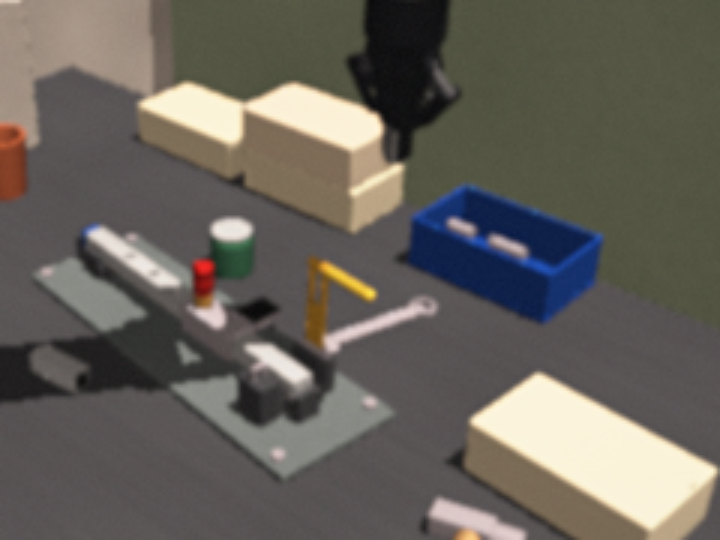

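drive_tool(
  delta_pos=[
    [0,0.045,0],
    [0,0.045,0],
    [0,0.047,0],
    [0,0,0],
  ],
  roll=[0.4,0,0,0],
)

```text
t: 3.0
position: [0.5749, -0.2316, 0.1514]
ee_rot: [0.706, -0.706, 0.041, -0.04]
ft_force: [0.4, 1.1, 0.6]
gripper_width: 0.0
```

```bash
python3 -c "
from h import *
s=where()
im=viewer.get_image('side'); cv2.imwrite('pics/s2.png',cv2.resize(im[100:280,180:420,::-1],None,fx=3,fy=3))"
```

```text
t 3.0 rig [  90.8 -160.9  151.4] az err 0.63 F [0.4 1.1 0.6] w 0.0
```

View pics/s2.png

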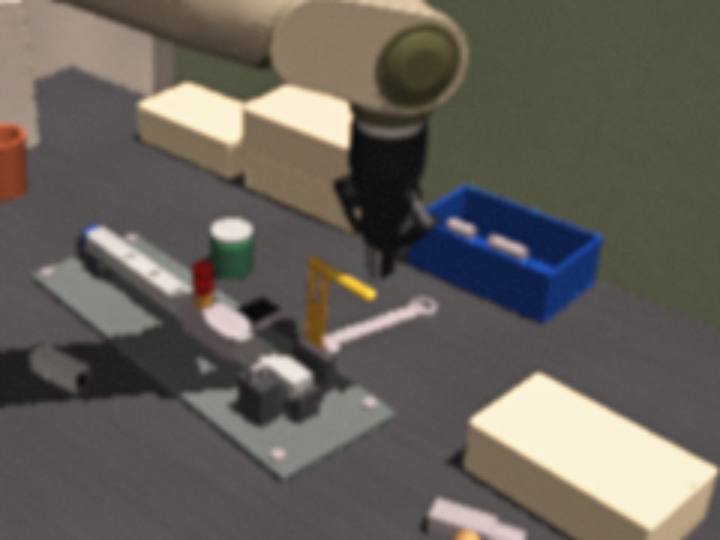

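```bash
python3 -c "
from h import *
s=where(); print(Rt(s).round(3)); print(tl(r2w([65,-174,148])), s['joint_positions'])"
```

```text
t 3.05 rig [  92.1 -161.5  154.3] az err 0.63 F [ 0.1 -0.6  1.3] w -0.0003
[[ 0.993  0.004  0.114]
 [-0.114 -0.002  0.993]
 [ 0.005 -1.    -0.001]]
[-0.0273  0.0062 -0.0122] [-5.72081850e-01  5.84348682e-01  1.29468628e+00  1.04487907e-03
  1.25790496e+00 -2.02858535e+00]
```

drive_tool(
  delta_pos=[
    [-0.014,0.003,-0.007],
    [-0.014,0.003,-0.007],
    [-0.018,0,0],
    [-0.018,0.0,0],
    [-0.018,0.002,0],
  ],
  roll=[0.3,0.3,0,0,0],
)

```text
t: 3.68
position: [0.4971, -0.2363, 0.162]
ee_rot: [-0.7, 0.711, -0.033, 0.053]
ft_force: [0.9, -1.0, 1.0]
gripper_width: 0.0004
```

```bash
python3 -c "
from h import *
s=where()
im=viewer.get_image('side'); cv2.imwrite('pics/s3.png',cv2.resize(im[100:280,180:420,::-1],None,fx=3,fy=3))"
```

```text
t 3.675 rig [  14.2 -175.3  162. ] az err 0.27 F [ 0.9 -1.   1. ] w 0.0004
```

View pics/s3.png

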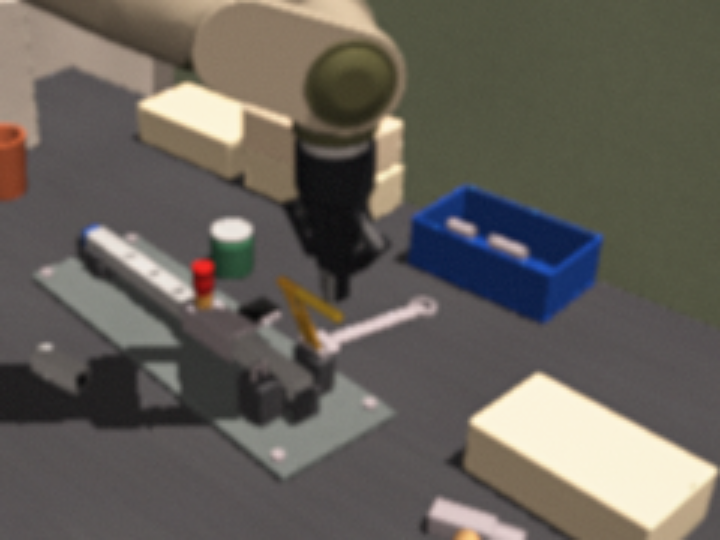

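```bash
python3 -c "
from h import *
s=where(); print(Rt(s).round(3), s['qd'])
for (u,v),y in [((293.3,206),-198),((272.7,193.7),-133)]:
    o,d=ray('side',u,v); o=RM.T@(o-T0); d=RM.T@d; k=(y/1000-o[1])/d[1]; p=(o+d*k)*1000; print(p, np.degrees(np.arctan2(p[2]-62,42-p[0])), np.hypot(p[2]-62,42-p[0]))
im=viewer.get_image('wrist'); cv2.imwrite('pics/w3.png',im[:,:,::-1])
where()"
```

```text
t 3.725 rig [  12.7 -175.2  161.9] az err 0.26 F [ 0.6 -1.1  0.7] w -0.0003
[[ 0.992  0.026  0.121]
 [-0.12  -0.016  0.993]
 [ 0.028 -1.    -0.013]] [ 0.01370628  0.03785348 -0.04964498 -0.00297468  0.03496503  0.0272791 ]
[   0.96966825 -198.          159.90197865] 67.26163515281155 106.15218107432312
[ -22.04280721 -133.          179.71980772] 61.45259551642857 134.0128138790172
t 3.775 rig [  13.6 -175.3  161.6] az err 0.23 F [ 0.5  0.1 -0.6] w -0.0
```

View pics/w3.png

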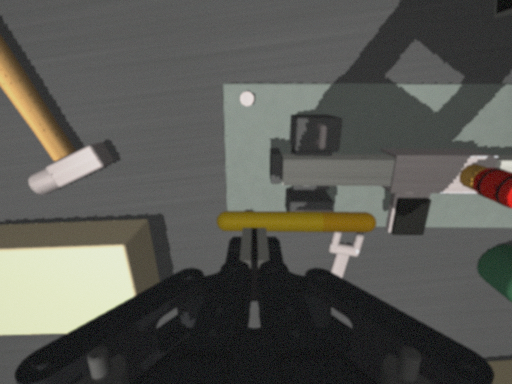

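drive_tool(
  delta_pos=[
    [0.012,0,0],
    [0,0.022,0],
    [0,0.015,0],
    [-0.018,0.003,0],
    [-0.018,0.003,0],
  ],
  roll=[0,0,0,0,0],
)

```text
t: 4.4
position: [0.4809, -0.2352, 0.1208]
ee_rot: [-0.699, 0.713, -0.029, 0.055]
ft_force: [3.6, -0.5, -1.8]
gripper_width: -0.0
```

drive_tool(
  delta_pos=[
    [-0.015,0.005,0],
    [-0.015,0.006,0],
    [-0.01,0.005,0],
    [0,0,0],
  ],
  roll=[0,0,0,0],
)

```text
t: 4.9
position: [0.4517, -0.2329, 0.1042]
ee_rot: [-0.696, 0.714, -0.021, 0.065]
ft_force: [0.6, 0.3, 0.5]
gripper_width: -0.0003
```

```bash
python3 -c "
from h import *
s=where(); print(Rt(s)[:,1].round(3))
im=viewer.get_image('wrist'); cv2.imwrite('pics/w4.png',im[:,:,::-1])
im=viewer.get_image('side'); cv2.imwrite('pics/s4.png',cv2.resize(im[100:280,180:420,::-1],None,fx=3,fy=3))
where()"
```

```text
t 4.9 rig [ -31.3 -177.6  104.2] az err 0.17 F [0.6 0.3 0.5] w -0.0003
[ 0.06  -0.029 -0.998]
t 5.0 rig [ -32.1 -177.6  104.3] az err 0.21 F [ 0.8 -0.5 -0.6] w -0.0
```

View pics/w4.png

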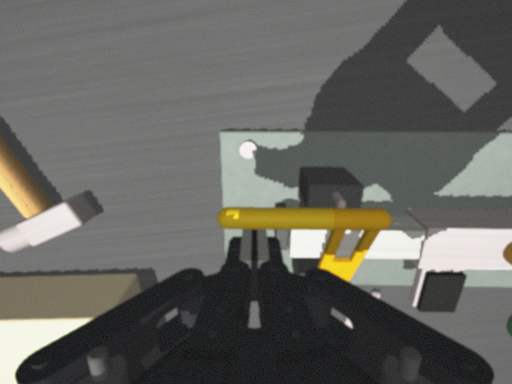

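View pics/s4.png

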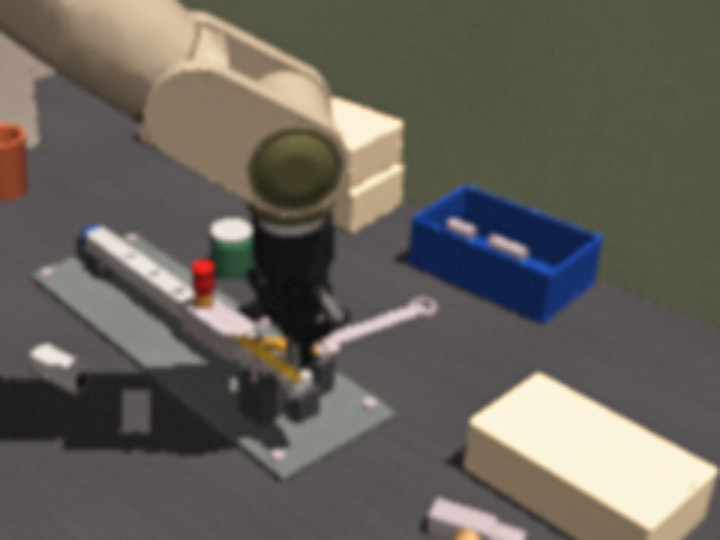

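drive_tool(
  delta_pos=[
    [0.008,0,0],
    [0,-0.03,0],
    [-0.016,0,0.003],
    [-0.014,0,0],
    [0,0,0],
  ],
  roll=[0,0,0,0,0],
)

```text
t: 5.62
position: [0.4292, -0.227, 0.1343]
ee_rot: [-0.696, 0.714, -0.022, 0.063]
ft_force: [-0.0, 0.3, 0.2]
gripper_width: -0.0003
```

```bash
python3 -c "
from h import *
s=where(); print(Rt(s)[:,1].round(3)); print(tl(r2w([-58,-173,66])))
im=viewer.get_image('wrist'); cv2.imwrite('pics/w5.png',im[:,:,::-1])
"
```

```text
t 5.625 rig [ -54.4 -174.6  134.3] az err 0.23 F [-0.   0.3  0.2] w -0.0003
[ 0.057 -0.029 -0.998]
[-0.0077  0.0679  0.0031]
```

View pics/w5.png

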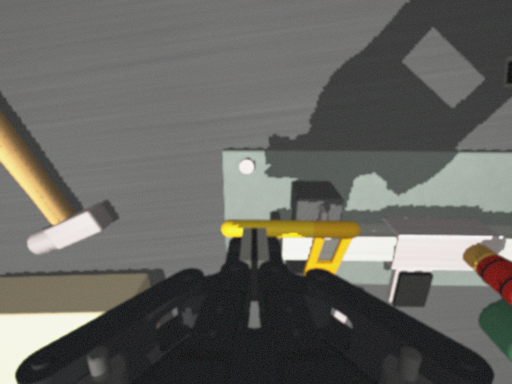

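```bash
python3 -c "
from h import *
s=readout.read_state()
for v in (222,229,236):
  for z in (.1,.11): print(v,z,w2r(onz('wrist',290,v,z,s)))
"
```

```text
222 0.1 [ -47.5 -149.8  100. ]
222 0.11 [ -52.8 -151.   110. ]
229 0.1 [ -41.9 -149.5  100. ]
229 0.11 [ -47.4 -150.8  110. ]
236 0.1 [ -36.1 -149.2  100. ]
236 0.11 [ -42.  -150.5  110. ]
```

drive_tool(
  delta_pos=[
    [0,0.016,0],
    [-0.003,0.013,0],
    [-0.003,0.013,0],
    [-0.002,0.013,0],
    [0,0.01,0],
  ],
  roll=[0,0,0,0,0],
)

```text
t: 6.3
position: [0.4262, -0.2291, 0.0667]
ee_rot: [-0.696, 0.715, -0.021, 0.064]
ft_force: [-13.7, 6.1, 55.4]
gripper_width: -0.0001
```

```bash
python3 -c "
from h import *
s=where(); print(Rt(s)[:,1].round(3)); print(tl(r2w([-58,-173,66])))
"
```

```text
t 6.3 rig [ -57.  -177.    66.7] az err 0.24 F [-13.7   6.1  55.4] w -0.0001
[ 0.058 -0.03  -0.998]
[-0.001   0.0006  0.0041]
```

drive_tool(
  delta_pos=[
    [0,0.001,0],
    [0,0.001,0],
    [0,0,0],
  ],
  roll=[0,0,0],
)

```text
t: 6.68
position: [0.4261, -0.229, 0.068]
ee_rot: [-0.696, 0.715, -0.021, 0.063]
ft_force: [-3.9, 3.1, 5.4]
gripper_width: 0.0
```

drive_tool(
  delta_pos=[
    [0,-0.02,0],
    [0,-0.04,0],
    [0,-0.05,0],
    [0,-0.03,0.03],
    [0,0,0.04],
  ],
  roll=[0,0,0,0,0],
)

```text
t: 7.3
position: [0.4274, -0.1557, 0.2091]
ee_rot: [-0.696, 0.715, -0.022, 0.065]
ft_force: [0.0, -0.2, -1.6]
gripper_width: -0.0001
```

```bash
python3 -c "
from h import *
s=where(); print(Rt(s)[:,1].round(3)); import pickle; pickle.dump(s,open('w6.pkl','wb'))
im=viewer.get_image('wrist'); cv2.imwrite('pics/w6.png',im[:,:,::-1])
for k,m in masks(im).items(): print(k,blobs(m,30))
im=viewer.get_image('side'); cv2.imwrite('pics/s6.png',cv2.resize(im[100:280,180:420,::-1],None,fx=3,fy=3))
"
```

```text
t 7.3 rig [ -65.1 -104.1  209.1] az err 0.08 F [ 0.  -0.2 -1.6] w -0.0001
[ 0.059 -0.031 -0.998]
red [([363, 226, 19, 16, 136], [370.1, 231.8]), ([368, 235, 26, 23, 453], [381.0, 245.8])]
yel [([174, 168, 85, 70, 1623], [231.2, 191.3])]
blue []
```

View pics/w6.png

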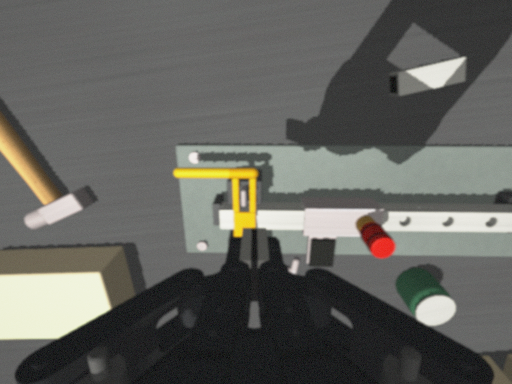

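View pics/s6.png

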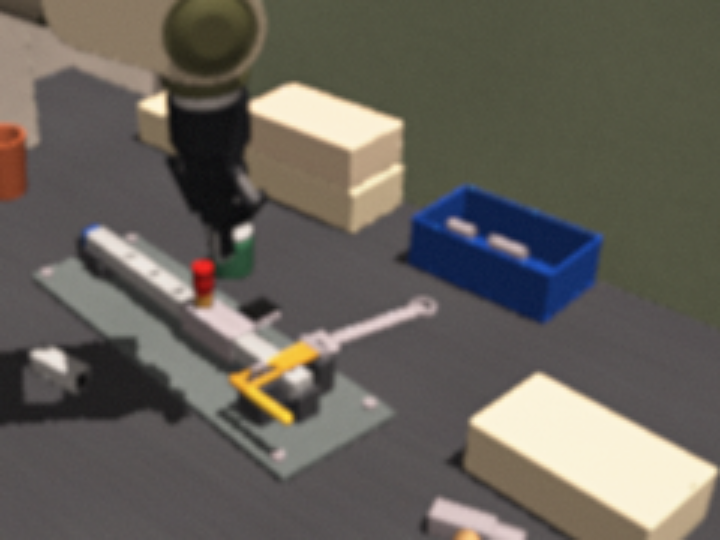

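```bash
python3 -c "
from h import *
import pickle; s=pickle.load(open('w6.pkl','rb'))
print('rod',w2r(onz('wrist',200,173,.062,s)),w2r(onz('wrist',200,173,.072,s)))
print('knob',w2r(onz('wrist',381,246,.116,s)), 'h1',w2r(onz('wrist',405,221,.057,s)))
rs,rw=ray('side',180+292/3,100+417/3),ray('wrist',176,173,s); p,e=tri([rs,rw]); print('rod tip',w2r(p),e)
print('to',tl(r2w([0,20,150])),readout.read_state()['t'])
"
```

```text
rod [ -59.1 -167.7   62. ] [ -62.2 -165.4   72. ]
knob [ -2.4  18.8 116. ] h1 [ 0.  71.7 57. ]
rod tip [ -57.8 -194.6   64.2] [np.float64(0.0017476568858825973), np.float64(0.001747656885882521)]
to [0.0632 0.0588 0.1225] 7.4
```

drive_tool(
  delta_pos=[
    [0.021,0.015,0.041],
    [0.021,0.015,0.041],
    [0.021,0.014,0.041],
    [0,0,0],
    [0,0,0],
  ],
  roll=[0,0,0,0,0],
  grip=60,
)

```text
t: 8.02
position: [0.5101, -0.0393, 0.1616]
ee_rot: [-0.696, 0.715, -0.022, 0.063]
ft_force: [-0.5, -0.6, 0.4]
gripper_width: 0.0512
```

```bash
python3 -c "
from h import *
s=where(); print(Rt(s)[:,1].round(3)); print(tl(r2w([0,20,86])))
im=viewer.get_image('wrist'); cv2.imwrite('pics/w7.png',im[:,:,::-1])
"
```

```text
t 8.025 rig [  2.4  21.7 161.6] az err 0.23 F [-0.5 -0.6  0.4] w 0.0512
[ 0.057 -0.03  -0.998]
[-0.0069  0.0753 -0.    ]
```

View pics/w7.png

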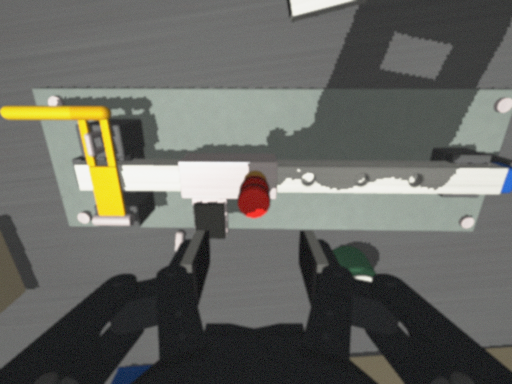

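drive_tool(
  delta_pos=[
    [-0.004,0.026,0],
    [-0.003,0.026,0],
    [0,0.02,0],
    [0,0.007,0],
    [0,0,0],
  ],
  roll=[0,0,0,0,0],
)

```text
t: 8.7
position: [0.5076, -0.0464, 0.0827]
ee_rot: [-0.695, 0.715, -0.023, 0.068]
ft_force: [0.1, 0.1, 1.0]
gripper_width: 0.0513
```

```bash
python3 -c "
from h import *
s=where(); print(Rt(s)[:,1].round(3)); print(tl(r2w([0,20,82])))
im=viewer.get_image('side'); cv2.imwrite('pics/s8.png',cv2.resize(im[100:280,180:420,::-1],None,fx=3,fy=3))
im=viewer.get_image('wrist'); cv2.imwrite('pics/w8.png',im[:,:,::-1])
"
```

```text
t 8.7 rig [ 0.8 14.4 82.7] az err -0.21 F [0.1 0.1 1. ] w 0.0513
[ 0.062 -0.032 -0.998]
[-0.0009  0.0005  0.0056]
```

View pics/s8.png

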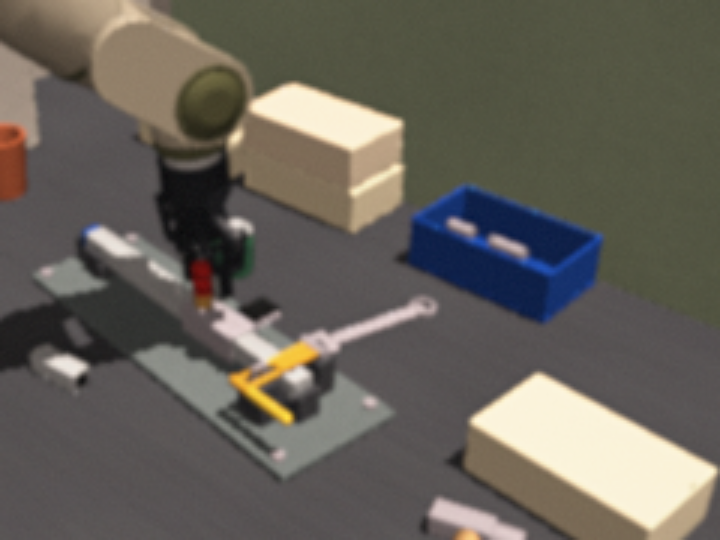

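View pics/w8.png

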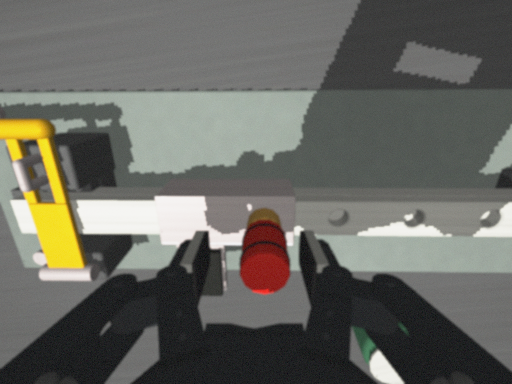

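drive_tool(
  delta_pos=[
    [0,0,0.005],
    [0,0,0],
  ],
  roll=[0,0],
)

```text
t: 9.05
position: [0.5091, -0.0411, 0.0842]
ee_rot: [-0.695, 0.715, -0.022, 0.069]
ft_force: [-0.5, -1.0, -0.1]
gripper_width: 0.0513
```

drive_tool(
  delta_pos=[
    [0,0,0],
    [0,0,0],
    [0,0,0],
    [0,0,0],
  ],
  roll=[0,0,0,0],
  grip=0,
)

```text
t: 9.55
position: [0.5092, -0.041, 0.0848]
ee_rot: [-0.695, 0.715, -0.022, 0.069]
ft_force: [-0.5, -1.5, 0.4]
gripper_width: 0.0238
```

```bash
python3 -c "
from h import *
s=where(); print(Rt(s)[:,1].round(3)); print(tl(r2w([0,20,82])))
im=viewer.get_image('wrist'); cv2.imwrite('pics/w9.png',im[:,:,::-1])
"
```

```text
t 9.55 rig [ 1.7 20.  84.8] az err -0.2 F [-0.5 -1.5  0.4] w 0.0238
[ 0.065 -0.033 -0.997]
[-0.0019  0.0026  0.    ]
```

View pics/w9.png

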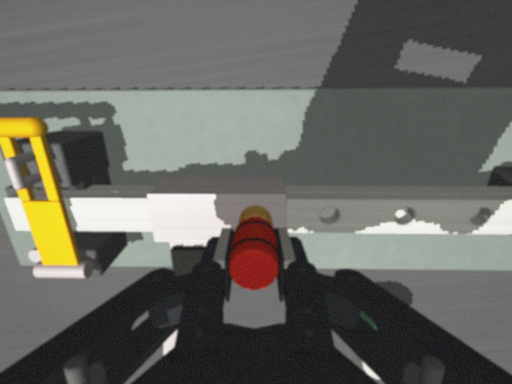

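drive_tool(
  delta_pos=[
    [0,-0.005,0],
    [0,-0.005,0],
    [0,-0.004,0],
    [0,0,0],
  ],
  roll=[0,0,0,0],
)

```text
t: 10.1
position: [0.5093, -0.041, 0.0998]
ee_rot: [-0.695, 0.715, -0.021, 0.07]
ft_force: [1.6, -1.3, -0.4]
gripper_width: 0.0233
```

```bash
python3 -c "
from h import *
s=where(); print(Rt(s)[:,1].round(3))
im=viewer.get_image('wrist'); cv2.imwrite('pics/w10.png',im[:,:,::-1])
"
```

```text
t 10.1 rig [ 1.8 20.  99.8] az err -0.23 F [ 1.6 -1.3 -0.4] w 0.0233
[ 0.068 -0.033 -0.997]
```

View pics/w10.png

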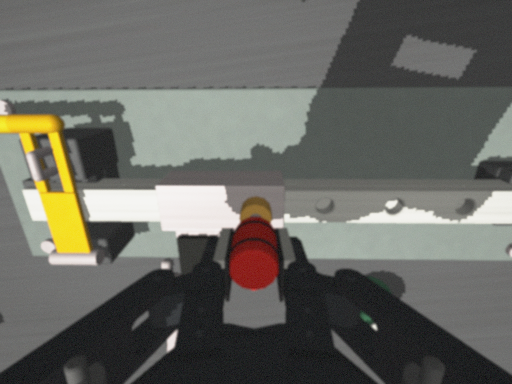

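drive_tool(
  delta_pos=[
    [0,-0.0003,0.01],
    [0,-0.0003,0.01],
    [0,-0.0003,0.01],
    [0,-0.0003,0.01],
    [0,0,0.007],
  ],
  roll=[0,0,0,0,0],
)

```text
t: 10.78
position: [0.5154, 0.0082, 0.0998]
ee_rot: [-0.695, 0.716, -0.021, 0.07]
ft_force: [0.0, -3.2, 2.1]
gripper_width: 0.0235
```

```bash
python3 -c "
from h import *
s=where(); print(Rt(s)[:,1].round(3)); print(tl(r2w([1.8,70,99.8])))
im=viewer.get_image('wrist'); cv2.imwrite('pics/w11.png',im[:,:,::-1])
"
```

```text
t 10.775 rig [ 1.7 69.5 99.8] az err -0.22 F [ 0.  -3.2  2.1] w 0.0235
[ 0.067 -0.034 -0.997]
[ 0.0001 -0.      0.0005]
```

View pics/w11.png

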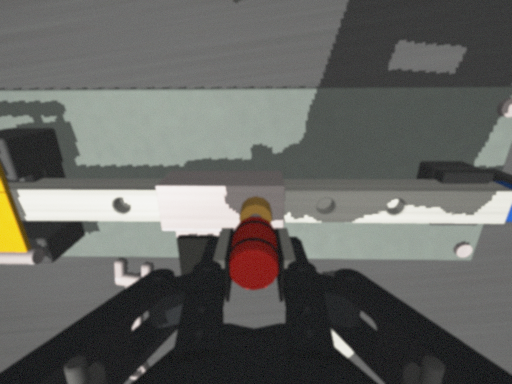

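drive_tool(
  delta_pos=[
    [0,0.004,0.0005],
    [0,0.004,0],
    [0,0.004,0],
    [0,0.003,0],
  ],
  roll=[0,0,0,0],
)

```text
t: 11.32
position: [0.5159, 0.0095, 0.0844]
ee_rot: [-0.695, 0.715, -0.021, 0.069]
ft_force: [-13.5, 1.8, 35.5]
gripper_width: 0.0237
```

```bash
python3 -c "
from h import *
s=where(); print(Rt(s)[:,1].round(3)); print(tl(r2w([1.8,70,84.8])))
im=viewer.get_image('wrist'); cv2.imwrite('pics/w12.png',im[:,:,::-1])
"
```

```text
t 11.325 rig [ 2.  70.9 84.4] az err -0.21 F [-13.5   1.8  35.5] w 0.0237
[ 0.066 -0.032 -0.997]
[-0.0002 -0.0004 -0.0009]
```

View pics/w12.png

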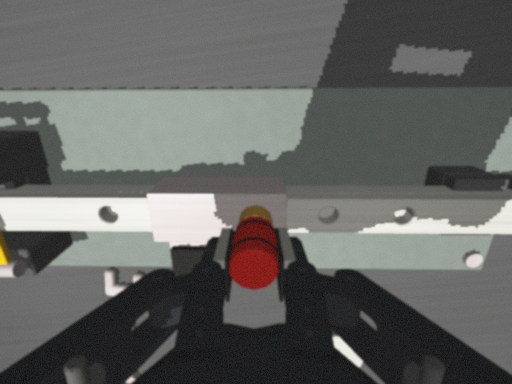

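drive_tool(
  delta_pos=[
    [0,0.001,0],
    [0,0.001,0],
    [0,0.001,0],
  ],
  roll=[0,0,0],
)

```text
t: 11.75
position: [0.5157, 0.0096, 0.0846]
ee_rot: [-0.695, 0.715, -0.021, 0.069]
ft_force: [-8.5, 0.7, 16.6]
gripper_width: 0.0235
```

```bash
python3 -c "
from h import *
s=where()
im=viewer.get_image('wrist'); cv2.imwrite('pics/w13.png',im[:,:,::-1])
im=viewer.get_image('side'); cv2.imwrite('pics/s13.png',cv2.resize(im[100:280,180:420,::-1],None,fx=3,fy=3))
for f in ('w9','w10','w12','w13'):
    im=cv2.imread(f'pics/{f}.png')[:,:,::-1].copy()
    h=cv2.cvtColor(im,cv2.COLOR_RGB2HSV); m=(cv2.inRange(h,(0,150,40),(8,255,255))|cv2.inRange(h,(172,150,40),(180,255,255)))
    br=cv2.inRange(h,(10,90,40),(24,255,255)); br[:, :230]=0; br[:,280:]=0
    print(f,max(blobs(m,100),key=lambda b:b[0][4]),blobs(br,60))
where()
"
```

```text
t 11.75 rig [ 1.8 70.9 84.6] az err -0.2 F [-8.5  0.7 16.6] w 0.0235
w9 ([229, 217, 51, 72, 2783], [253.8, 254.8]) [([239, 206, 33, 19, 309], [255.6, 213.4])]
w10 ([229, 217, 50, 73, 2765], [253.7, 255.0]) [([241, 197, 31, 26, 542], [255.9, 208.7])]
w12 ([229, 217, 51, 72, 2786], [253.8, 254.5]) [([240, 206, 32, 18, 309], [255.6, 213.1])]
w13 ([229, 217, 51, 73, 2782], [253.8, 254.7]) [([239, 206, 33, 18, 313], [255.6, 213.2])]
t 11.85 rig [ 1.9 70.9 84.6] az err -0.2 F [-7.9  1.  15.8] w 0.0235
```

View pics/s13.png

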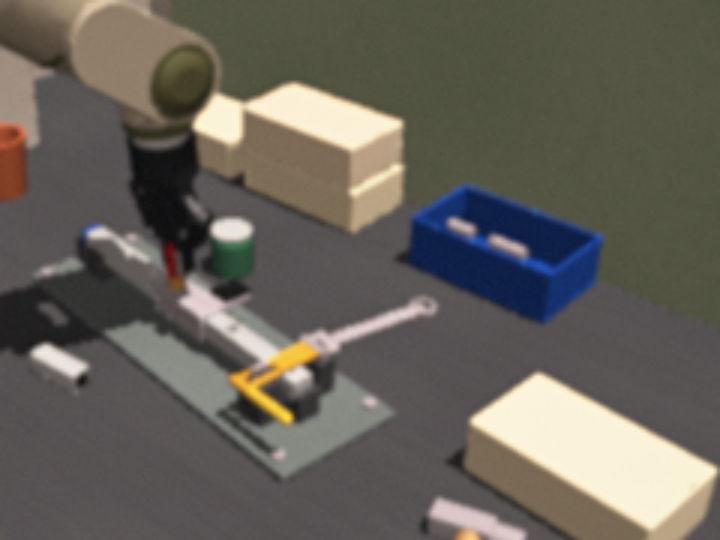

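The collar and knob look the same in the wrist view as they did at the starting home position: collar area 313 px now, 309 px at the start, 542 px when lifted. The section has moved about 51 mm, the hasp is flat, and the arm is still pressing down at about 16 N. I'm handing in.

```bash
python3 -c "
from h import *
print(workorder.close_job()); where()"
```

```text
the job is handed in; nothing more can be done
None
the job is handed in; nothing more can be done
```

I handed the job in at about 11.9 s of the 54 s allowed. The hasp is closed, the section is one hole along, and the gripper is still holding the red knob with the pin pressed home. `close_job()` reports no verdict, so this rests on my own checks.

- **Hasp:** I pushed the rod over and pressed it down with shut fingers. The fingertips bottomed at z 67 mm, against a rod top of 68 mm when closed. The rod then measured about 62–64 mm high by camera, with the staple in the slot. The final side view still showed it flat.
- **Plunger and section:** I gripped the knob at rig y 20 mm, lifted it 15 mm, slid it along and pushed it back down. The pin bottomed with about 35 N at the same height as at the start (84.6 mm against 84.8 mm). The knob and collar looked the same in the wrist picture as at the start.
- **Final state:** the tool had moved 50.9 mm along the tube, within the 4 mm allowed. It was pressing down at about 16 N, with the fingers closed on the knob at 23.5 mm.
- **Bystanders:** nothing near the jig looked moved in the last side picture. I did not measure the bystanders, and that picture did not show all of them.

**Disagreements:**
- The first plate fit from the top picture had corner errors up to 7 mm, so I used the wrist-camera fit instead, which was good to 1 mm.
- Pushing the hasp tilted the tool by about 4°, which the interface cannot undo. It did not affect the knob grip.

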